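# Roll a cleaned hub axle under the dial gauge and up to the back stop with a push paddle

## Task

Pick up the orange push paddle by its fin and, with its white nose, roll the cleaned wheel axle gently along the rails of the axle gauge, in under the dial's foot and on until it lies square against the brass back stop; press it there lightly but definitely for about a second, hard enough to feel the stop without shifting its clamped setting. Then draw the paddle back, leaving the axle there under the dial, and set it down flat in the middle of the cork mat. Keep fingers and hand off the axle and the gauge, and leave everything else on the bench alone.

Things in the scene. Friction and masses are not known exactly. Their poses are not given: they have to be found in the camera images.
- fixture: Axle gauge, fixed to the bench: blue base plate 300 x 170 x 25 mm carrying two rails, a dial gauge on a column and a brass back stop. Origin: centre of its underside. Its x axis is the level direction in which the axle is rolled, y runs across the rails, z up. The column stands on the centre line at x = +134 mm, 200 mm high, clear of the rails.
- rail_start (a point): Open end of the rails where the paddle enters: x = -145, y = 0 in the gauge's frame, level with the rail tops, 37 mm above the bench. Two bright steel rails run from here along x to x = +75 mm, each 14 mm wide, centred at y = +45 and -45 mm. Outside each is a dark side fence, inner face at y = +69 and -69 mm, top 45 mm above the bench.
- gauge_spot (a point): Point level with the rail tops, straight below the dial's foot: x = +60, y = 0 in the gauge's frame, same axes. Above it the dial: round case 58 mm across in the x-z plane, 22 mm thick, from 114 to 172 mm above the bench, held by an arm from the column; the arm's underside is 89 mm above the bench and its near end at x = +50 mm.
- stop_range (a point): Point at axle-centre height in the middle of the range of the brass back stop: x = +71, y = 0 in the gauge's frame. The stop, an upright plate 56 mm wide facing -x, is clamped where the last user left it: its face lies up to 8 mm before or beyond this point, is not measured and must be found by feel. Press about 5 N: under 2.5 N is unsure, over 13 N too hard; its clamp slips at 22 N.
- plunger (a joint): Lift of the dial's foot in m: 0 hanging free (foot 17 mm above the rail tops), 0.003 with the axle fully below it. The foot is a polished steel disc 28 mm across with a 20 mm flat and a bevelled rim, lightly sprung (0.5 to 0.7 N). Rolling the axle in under it takes a push of at most about 2 N; the back stop feels rigid.
- axle_center (a point): Centre of the axle: aluminium tube with dark threaded ends, 20 mm diameter, 130 mm long, 120 to 220 g, lying across the two rails (its centre 47 mm above the bench), free to roll. Its y axis is the axle's length; x and z turn as it rolls.
- paddle: Orange push paddle, 110 g, flat on the cork mat. Origin: underside, straight below the middle of the fin; x points to the nose, z up. Sole 14 mm thick, 60 mm wide, from x = -45 to +105 mm. Its slippery white nose, a flat face square to x at +105 mm, does the pushing. The fin to grip from above is 18 mm thick (y), x = -28 to +28 mm, 14 to 64 mm above the underside.
- paddle_nose (a point): Middle of the paddle's white nose face, 7 mm above its underside.
- mat: Cork mat, fixed, 240 x 160 mm (x, y), 4 mm thick, origin at the centre of its underside.
- spray_can: Bystander, not to be disturbed: white and blue spray can, 56 mm diameter, 190 mm high, standing; origin at the centre of its underside.
- tape_roll: Bystander, not to be disturbed: roll of blue tape lying flat, 100 mm diameter, 25 mm high; origin at the centre of its underside.
- grease_tub: Bystander, not to be disturbed: white tub with red cap, 72 mm diameter, 70 mm high; origin at the centre of its underside.
- screwdriver: Bystander, not to be disturbed: red-handled screwdriver lying flat; origin at the centre of its underside.
- cog: Bystander, not to be disturbed: stepped steel sprocket cluster lying flat, 84 mm diameter, 26 mm high; origin at the centre of its underside.
- tyre_lever: Bystander, not to be disturbed: yellow tyre lever lying flat, 120 x 16 mm, up to 13 mm high; origin at the centre of its underside.
Things that resemble listed ones, but are neither listed nor needed, are in the scene too. There is more than one size of the paddle; the job needs the middle-sized. There is more than one size of the part that bears axle_center; the job needs the smaller.

How it is judged:
By the outcome, as a careful person would: the job done as asked, in the order asked, and still so for the second after the job is handed in, with the robot touching nothing.
It also fails if it takes over 59 s, if anything falls off the work surface, if the arm or the gripper's body presses on something with over 40 N, if the wrist force passes 120 N, or if a joint passes its speed limit or range.

## Robot

A 6-joint arm with a two-finger parallel gripper is mounted at the origin on the work surface. World frame = base frame: x ahead of the robot, y to its left, z up, the work surface at z = 0. Lengths are in m, angles in rad, forces in N, time in s.
With the tool pointing down it reaches from about 0.35 to 0.775 m from the base axis. Payload 7.3 kg.
Tool frame: the origin (TCP) lies at the very end of the fingers, on their centre line; the grasp point (between the pads) lies 19 mm behind it; z points along the fingers, y is the line along which they close (so a half turn about z gives the same grasp; the last joint's range is limited). The gripper opens to 92 mm and grips with 3 to 60 N. Pads are 19 mm wide; open, the fingers measure 130 mm over their backs; the gripper's body (75 mm by 190 mm) begins 47 mm behind the grasp point.
Start: joints at [-1.253, 0.342, 1.524, -0, 1.275, -0.146], TCP at [0.235, -0.47, 0.227] pointing down, gripper open.
Joint ranges: [-2.53, 2.53], [-0.77, 2.02], [0.04, 2.7], [-1, 4.14], [0.28, 2.66], [-3.11, 3.11]. Speed limits (rad/s): [2.57, 2.57, 3.14, 3.14, 3.14, 3.14].

## Interface

Orientations are given as [roll, pitch, yaw] about the fixed x, y, z axes, in that order (R = Rz(yaw) Ry(pitch) Rx(roll)).
In Python, from cell import robot gives the robot as it stands.
- The arm moves only by the tool apply_moves, never from a script. Its argument "rows" is a list of rows, each an object with "xyz": the shift along the tool's x, y, z in mm, a list of three; "turn": the turn about the tool's z in rad. A call has 1 to 10 rows; each row shifts and turns the commanded pose from where the row before left it, along the tool's axes as they then stand; what a row does not reach is not made up. A row lasts 1/8 s, in which the tool goes at most 62.5 mm and 10.7 degrees, less where a joint would pass 70% of its speed; a pose out of reach is approached as far as the arm can. A call with a gripper value outside its range is refused whole. "gripper" is the opening, from 0 (shut) to 1 (fully open), set as the call begins (left out, the last holds). The fingers move at their own pace and stop on an object; "newtons" is the grip in N (left out, the last holds). Time passes only in rows, so rows that do not move let the fingers close. It gives the time, the measured TCP pose, the force and the opening at its end, in the units of the state.
- robot.observe(): the state, without advancing time (a new reading comes with each control period).
- robot.read_camera(name): name is "scene" or "side" or "wrist"; returns a dict with "frame" (420x560x3 uint8, blue, green, red), "mtx" (3x3 intrinsics, pixels), "R" (3x3) and "t" (3): a world point X has camera coordinates R X + t; the wrist camera has in their place "T_tool_cam" (4x4, takes a point from camera to tool coordinates, whose origin is the TCP and whose axes are the flange's). Camera axes: x right, y down, z forward; pixel columns grow to the right and rows downward; lengths in m; the calibration is good to about 2 mm. A picture is of the moment at which its call begins: read the wrist's pose just before it. There is no depth.
- robot.hand_in(): hands the job in, once; it reports no verdict.
The state is a dict: "time": time; "qpos": joint angles; "qvel": joint speeds; "joint_efforts": joint torques, N m; "tool_pos": TCP position; "tool_rot": TCP orientation; "contact_force": force on the tool from outside, world axes, zero at the start; "torque": the same for the moment, N m; "opening": finger opening in m.
Only numpy, scipy, OpenCV 4.12 (cv2) and the standard library are available. Lean on these libraries where they do the work, as an engineer would, in place of code of your own. Each camera call takes 0.05 s, during which the arm holds its last target. There are 200 camera calls.

## Working session

There is one attempt and no reset: what is moved stays moved. The work goes in short steps, Python scripts to look and compute and a tool call to move; the robot and the scene stay as the last step left them, time stands still between calls to the robot, and variables do not carry over. Pictures are saved under pics/ and viewed, on a budget of 10 in all, crops included, one or two more only if the job needs it, and the job is handed in when it is done.

Besides the shell and the picture viewer there is one more tool, called after ">>>" as name(argument=value, ...) on one line, values as JSON. apply_moves: Moves the arm, as the interface text tells. Its arguments: {"type":"object","properties":{"rows":{"type":"array"},"gripper":{"type":"number"},"newtons":{"type":"number"}},"required":["rows"]}

```bash
mkdir -p pics; ls
python3 - <<'E'
from cell import robot
import cv2,pickle
s=robot.observe();print({k:s[k] for k in('time','tool_pos','tool_rot','contact_force','opening')})
d={}
for n in('scene','side','wrist'):
    c=robot.read_camera(n);d[n]=c;cv2.imwrite(f'pics/{n}0.png',c['frame'])
    print(n,c['mtx'].tolist() if hasattr(c['mtx'],'tolist') else c['mtx'],c.get('T_tool_cam'))
d['state']=s
pickle.dump(d,open('c0.pkl','wb'))
import numpy as np
a=np.vstack([d['scene']['frame'],d['side']['frame']]);
E
```

```text
pics
{'time': 0.0, 'tool_pos': array([ 0.23473457, -0.46913908,  0.2260664 ]), 'tool_rot': array([-3.14007878e+00, -1.97355545e-04,  4.63799830e-01]), 'contact_force': array([-0.58370702,  0.67616427, -0.62497488]), 'opening': 0.091507358610815}
scene [[488.970667615882, 0.0, 282.80975749322937], [0.0, 488.970667615882, 212.854405813789], [0.0, 0.0, 1.0]] None
side [[404.41990644634836, 0.0, 281.10270656777675], [0.0, 404.41990644634836, 207.5808004149617], [0.0, 0.0, 1.0]] None
wrist [[353.6177531690816, 0.0, 274.8876346754929], [0.0, 353.6177531690816, 208.60786631339323], [0.0, 0.0, 1.0]] [[ 6.92493886e-04 -9.61785624e-01 -2.73802729e-01  7.40925065e-02]
 [ 9.99999760e-01  6.61870232e-04  2.04221652e-04 -8.44270509e-04]
 [-1.51955727e-05 -2.73802805e-01  9.61785851e-01 -1.59047028e-01]
 [ 0.00000000e+00  0.00000000e+00  0.00000000e+00  1.00000000e+00]]
```

View pics/scene0.png

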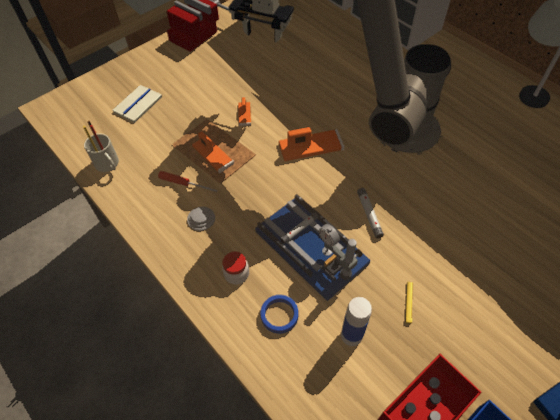

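View pics/side0.png

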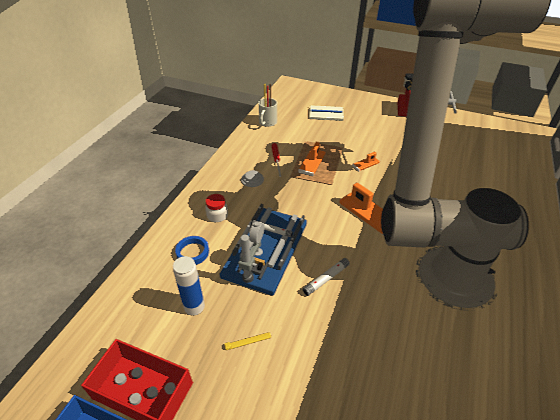

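The scene view shows three orange paddles: (245,112) small, (213,150) on the cork mat and (310,147) large. The one on the mat fits "middle-sized, flat on the mat". There are two axles: (298,230) across the gauge rails and a larger loose one at (370,213). The gauge is at (313,245). I'll confirm in a crop and measure sizes.

```bash
cat > h.py <<'E'
import numpy as np,cv2,pickle
from scipy.spatial.transform import Rotation as Ro
def cam(c,s=None):
    """returns K, R(world->cam), t"""
    if 'R' in c: return c['mtx'],np.array(c['R']),np.array(c['t']).ravel()
    T=np.eye(4);T[:3,:3]=Ro.from_euler('xyz',s['tool_rot']).as_matrix();T[:3,3]=s['tool_pos']
    M=np.linalg.inv(T@np.array(c['T_tool_cam']));return c['mtx'],M[:3,:3],M[:3,3]
def cast(C,uv,z):
    K,R,t=C;uv=np.atleast_2d(uv).astype(float)
    d=np.c_[uv,np.ones(len(uv))]@np.linalg.inv(K).T@R; o=-R.T@t
    return o+d*((z-o[2])/d[:,2])[:,None]
def proj(C,X):
    K,R,t=C;p=(np.atleast_2d(X)@R.T+t)@K.T;return p[:,:2]/p[:,2:]
E
python3 - <<'E'
from h import *
d=pickle.load(open('c0.pkl','rb'))
im=d['scene']['frame'];si=d['side']['frame']
a=cv2.resize(im[90:300,150:390],(800,700),interpolation=cv2.INTER_CUBIC)
cv2.imwrite('pics/crop.png',cv2.resize(im[85:300,150:390],None,fx=2.75,fy=2.75,interpolation=cv2.INTER_CUBIC))
for n in('scene','side'):
    C=cam(d[n]);h=cv2.cvtColor(d[n]['frame'],cv2.COLOR_BGR2HSV)
    for nm,lo,hi,z in(('orange',(5,200,110),(14,255,255),.02),('blue',(104,120,40),(125,255,255),.025)):
        m=cv2.inRange(h,lo,hi);cs,_=cv2.findContours(m,0,2)
        for c in cs:
            if cv2.contourArea(c)<60:continue
            r=cv2.boxPoints(cv2.minAreaRect(c));w=cast(C,r,z)
            print(n,nm,cv2.boundingRect(c),w[:,:2].mean(0).round(3),np.linalg.norm(w[0]-w[1]).round(3),np.linalg.norm(w[1]-w[2]).round(3))
# hint points by hand: gauge
E
```

```text
scene orange (206, 145, 25, 20) [ 0.565 -0.314] 0.058 0.084
scene orange (301, 140, 23, 15) [ 0.319 -0.128] 0.07 0.055
scene orange (239, 98, 11, 24) [ 0.364 -0.424] 0.035 0.111
scene blue (469, 401, 42, 19) [0.557 0.722] 0.095 0.041
scene blue (538, 383, 22, 37) [0.424 0.813] 0.072 0.055
scene blue (261, 296, 37, 35) [0.764 0.218] 0.096 0.093
scene blue (353, 255, 15, 19) [0.508 0.256] 0.06 0.024
scene blue (295, 231, 35, 30) [0.56  0.133] 0.06 0.107
side orange (340, 183, 42, 50) [ 0.309 -0.175] 0.135 0.197
side orange (355, 152, 24, 18) [ 0.368 -0.415] 0.105 0.069
side orange (303, 146, 22, 27) [ 0.56  -0.355] 0.159 0.072
side blue (56, 395, 70, 25) [0.734 0.7  ] 0.155 0.053
side blue (177, 279, 26, 29) [0.68  0.361] 0.059 0.088
side blue (175, 236, 34, 29) [0.76  0.216] 0.103 0.111
side blue (254, 230, 28, 34) [0.555 0.121] 0.124 0.057
side blue (220, 220, 86, 75) [0.564 0.123] 0.348 0.207
side blue (266, 211, 26, 18) [0.563 0.005] 0.063 0.077
side blue (377, 0, 39, 26) [ 0.55  -2.095] 0.275 0.494
```

View pics/crop.png

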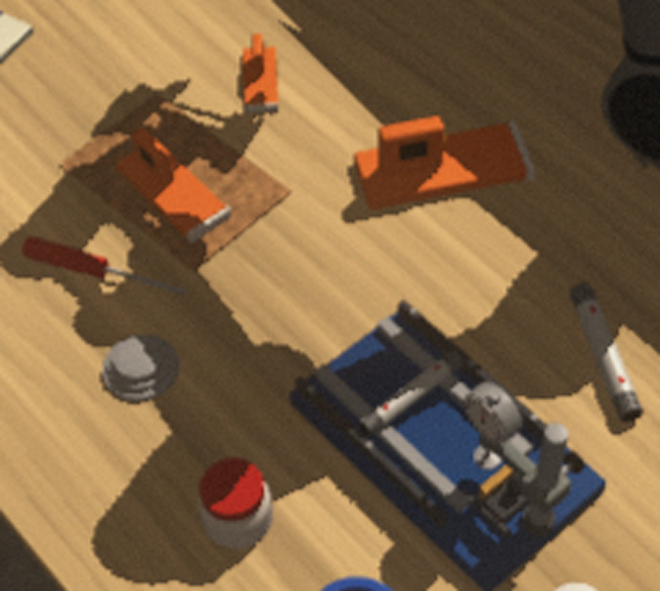

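The crop confirms it: the paddle on the mat has its nose at about (226,166), the other two are clearly larger and smaller, and the shorter axle lies across the rails at about (298,229). I'll get rough poses from these corners.

Run:
```python
from h import *
d=pickle.load(open('c0.pkl','rb'));C=cam(d['scene'])
f=lambda p:np.array(p)/2.75+[150,85]
g=cast(C,f([(293,395),(403,305),(605,485),(485,588)]),.025);print('gauge',g.round(3),g.mean(0).round(3))
print([np.linalg.norm(g[i]-g[i-1]).round(3) for i in range(4)])
ux=(g[2]+g[3]-g[0]-g[1]);print('yaw',np.arctan2(ux[1],ux[0]))
a=cast(C,f([(372,420),(448,370)]),.047);print('axle',a.round(3),a.mean(0))
m=cast(C,f([(160,103),(290,190),(200,270),(62,165)]),.004);print('mat',m.round(3),m.mean(0).round(3))
p=cast(C,f([(230,208),(188,236),(118,168)]),.018);print('paddle nose corners,rear',p.round(3))
for n,z,q in(('can',.19,(358,305)),):print(n,cast(C,[q],z))
```

```text
gauge [[ 0.644 -0.019  0.025]
 [ 0.479 -0.028  0.025]
 [ 0.478  0.273  0.025]
 [ 0.646  0.272  0.025]] [0.562 0.124 0.025]
[np.float64(0.291), np.float64(0.165), np.float64(0.3), np.float64(0.168)]
yaw 1.5696254536399556
axle [[0.61  0.069 0.047]
 [0.511 0.077 0.047]] [0.56082628 0.07304005 0.047     ]
mat [[ 0.486 -0.472  0.004]
 [ 0.456 -0.253  0.004]
 [ 0.608 -0.23   0.004]
 [ 0.635 -0.469  0.004]] [ 0.546 -0.356  0.004]
paddle nose corners,rear [[ 0.532 -0.269  0.018]
 [ 0.594 -0.269  0.018]
 [ 0.593 -0.408  0.018]]
can [[0.66040839 0.37578842 0.19      ]]
```

>>> apply_moves(rows=[{"xyz": [30,4,0],"turn": 0},{"xyz": [50,6,0],"turn": 0},{"xyz": [50,6,0],"turn": 0},{"xyz": [50,6,0],"turn": 0},{"xyz": [50,6,0],"turn": 0},{"xyz": [50,6,0],"turn": 0},{"xyz": [40,4,0],"turn": 0},{"xyz": [26,2,0],"turn": -0.1},{"xyz": [0,0,0],"turn": -0.17},{"xyz": [0,0,0],"turn": -0.17}])

```text
time: 1.4
tool_pos: [0.5625, -0.35, 0.2259]
tool_rot: [-3.14, 0.0, 0.91]
contact_force: [-0.2, 0.4, -0.6]
opening: 0.0915
```

>>> apply_moves(rows=[{"xyz": [0,0,0],"turn": -0.17},{"xyz": [0,0,0],"turn": -0.17},{"xyz": [0,0,0],"turn": -0.17},{"xyz": [0,0,0],"turn": -0.157},{"xyz": [0,0,0],"turn": 0},{"xyz": [0,0,0],"turn": 0}])

```text
time: 2.15
tool_pos: [0.5622, -0.3505, 0.2265]
tool_rot: [-3.141, -0.0, 1.568]
contact_force: [0.6, -0.8, 0.5]
opening: 0.0919
```

```bash
cat > look.py <<'E'
import sys;from h import *;from cell import robot
def look(tag):
    s=robot.observe();c=robot.read_camera('wrist');pickle.dump((s,c),open(tag+'.pkl','wb'));cv2.imwrite(f'pics/{tag}.png',c['frame']);return s,c
E
python3 - <<'E'
from look import *
s,c=look('w1');C=cam(c,s);print(s['time'],s['tool_pos'].round(4),s['tool_rot'].round(4),s['contact_force'].round(2))
h=cv2.cvtColor(c['frame'],cv2.COLOR_BGR2HSV)
m=cv2.inRange(h,(5,190,60),(14,255,255));cs,_=cv2.findContours(m,0,2)
for k in cs:
    if cv2.contourArea(k)<200:continue
    r=cv2.boxPoints(cv2.minAreaRect(k));print(cv2.boundingRect(k),r.round(1).tolist(),cast(C,r,.018)[:,:2].round(3).tolist())
E
```

```text
2.15 [ 0.5622 -0.3505  0.2265] [-3.1413e+00 -2.0000e-04  1.5678e+00] [ 0.58 -0.83  0.54]
(77, 210, 65, 74) [[70.80000305175781, 262.29998779296875], [111.80000305175781, 202.39999389648438], [142.89999389648438, 223.6999969482422], [101.9000015258789, 283.6000061035156]] [[0.331, -0.443], [0.387, -0.373], [0.418, -0.397], [0.363, -0.47]]
(248, 112, 60, 135) [[248.0, 112.0], [307.0, 112.0], [307.0, 246.0], [248.0, 246.0]] [[0.535, -0.28], [0.594, -0.28], [0.598, -0.424], [0.532, -0.424]]
(0, 0, 111, 74) [[-0.0, 0.0], [110.0, 0.0], [110.0, 73.0], [0.0, 73.0]] [[0.308, -0.179], [0.41, -0.179], [0.402, -0.243], [0.294, -0.242]]
```

View pics/w1.png

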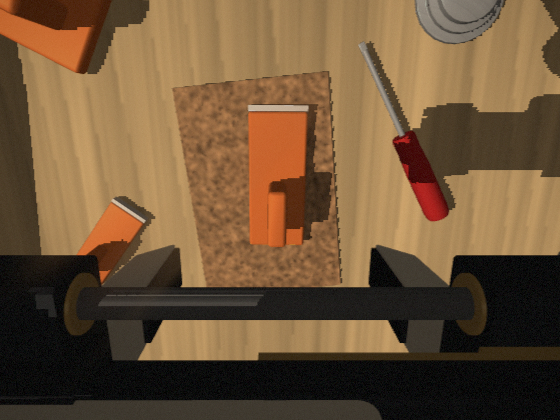

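The wrist view shows the paddle nearly axis-aligned: the nose edge is at row 106, columns 248–308, and the fin is at column ~277. The mat corners are at (174,88), (328,71) and (340,284).

Run:
```python
from h import *
s,c=pickle.load(open('w1.pkl','rb'));C=cam(c,s)
P=lambda q,z:cast(C,q,z)[:,:2].round(4).tolist()
print('mat',P([(174,88),(328,71),(340,284)],.004))
im=c['frame'];h=cv2.cvtColor(im,cv2.COLOR_BGR2HSV)
w=cv2.inRange(h[90:112],(0,0,100),(180,70,255));ys,xs=np.nonzero(w[:,240:320]);ys+=90;xs+=240
print('white',xs.min(),xs.max(),ys.min(),ys.max())
# nose front edge per column
e=[(x,ys[xs==x].min()-.5) for x in range(252,305,4) if (xs==x).any()]
q=np.array(cast(C,e,.018));print('front edge',np.polyfit(q[:,0],q[:,1],1),q.mean(0).round(4))
m=cv2.inRange(h,(5,190,60),(14,255,255))
L=[];Rr=[]
for v in range(118,180,4):
    r=np.nonzero(m[v,230:320])[0]+230;L.append((r.min()-.5,v));
    if v<165: Rr.append((r.max()+.5,v))
for nm,E in(('L',L),('R',Rr)):
    q=cast(C,E,.018);print(nm,np.polyfit(q[:,1],q[:,0],1),q.mean(0).round(4))
print('fin top front',P([(268.5,193),(285,193),(269,245),(286,245)],.068))
```

```text
mat [[0.4591, -0.2559], [0.616, -0.24], [0.6395, -0.4782]]
white 248 307 105 110
front edge [-0.0150009  -0.26416406] [ 0.5654 -0.2726  0.018 ]
L [0.01780342 0.54064386] [ 0.535  -0.3157  0.018 ]
R [-0.00502364  0.59292241] [ 0.5945 -0.3076  0.018 ]
fin top front [[0.5562, -0.3512], [0.5714, -0.3513], [0.5563, -0.4026], [0.5726, -0.4026]]
```

>>> apply_moves(rows=[{"xyz": [-10,1,10],"turn": 0},{"xyz": [-17,1,25],"turn": 0},{"xyz": [0,0,35],"turn": 0},{"xyz": [0,0,35],"turn": 0},{"xyz": [0,0,35],"turn": 0},{"xyz": [0,0,30],"turn": 0},{"xyz": [0,0,20],"turn": 0},{"xyz": [0,0,12],"turn": 0},{"xyz": [0,0,0],"turn": 0}])

```text
time: 3.32
tool_pos: [0.5637, -0.3775, 0.0236]
tool_rot: [-3.14, -0.001, 1.57]
contact_force: [-0.1, -0.3, 0.3]
opening: 0.0917
```

>>> apply_moves(rows=[{"xyz": [0,0,0],"turn": 0},{"xyz": [0,0,0],"turn": 0},{"xyz": [0,0,0],"turn": 0},{"xyz": [0,0,0],"turn": 0},{"xyz": [0,0,0],"turn": 0},{"xyz": [0,0,0],"turn": 0},{"xyz": [0,0,0],"turn": 0}], gripper=0.1, newtons=35)

```text
time: 4.2
tool_pos: [0.5642, -0.3775, 0.0247]
tool_rot: [-3.142, 0.0, 1.571]
contact_force: [-0.6, -0.5, -0.7]
opening: 0.0262
```

>>> apply_moves(rows=[{"xyz": [0,0,0],"turn": 0},{"xyz": [0,0,0],"turn": 0},{"xyz": [0,0,0],"turn": 0},{"xyz": [0,0,-5],"turn": 0},{"xyz": [0,0,-20],"turn": 0},{"xyz": [0,0,-35],"turn": 0},{"xyz": [0,0,-35],"turn": 0},{"xyz": [0,0,-15],"turn": 0},{"xyz": [0,0,0],"turn": 0}])

```text
time: 5.32
tool_pos: [0.5646, -0.3779, 0.1363]
tool_rot: [3.14, 0.002, 1.571]
contact_force: [-0.7, 0.8, -1.6]
opening: 0.0173
```

>>> apply_moves(rows=[{"xyz": [15,0,-20],"turn": 0},{"xyz": [35,0,-30],"turn": 0},{"xyz": [45,0,-30],"turn": 0},{"xyz": [50,0,-25],"turn": 0},{"xyz": [50,0,0],"turn": 0},{"xyz": [50,0,0],"turn": 0},{"xyz": [50,0,0],"turn": 0},{"xyz": [35,0,0],"turn": 0},{"xyz": [17,0,0],"turn": 0},{"xyz": [0,0,0],"turn": 0}])

```text
time: 6.58
tool_pos: [0.564, -0.0297, 0.2397]
tool_rot: [-3.141, 0.0, 1.573]
contact_force: [0.9, -0.2, -0.7]
opening: 0.0176
```

>>> apply_moves(rows=[{"xyz": [0,0,0],"turn": 0},{"xyz": [0,0,0],"turn": 0}])

```text
time: 6.82
tool_pos: [0.5642, -0.0318, 0.2395]
tool_rot: [-3.141, 0.0, 1.569]
contact_force: [-0.3, -0.6, -1.4]
opening: 0.0178
```

Run:
```python
from look import *
s,c=look('w2');print(s['time'],s['tool_pos'].round(4),s['tool_rot'].round(4),s['contact_force'].round(2),s['opening'])
```

```text
6.825 [ 0.5642 -0.0318  0.2395] [-3.1413e+00  3.0000e-04  1.5691e+00] [-0.26 -0.64 -1.36] 0.01784849484747561
```

View pics/w2.png

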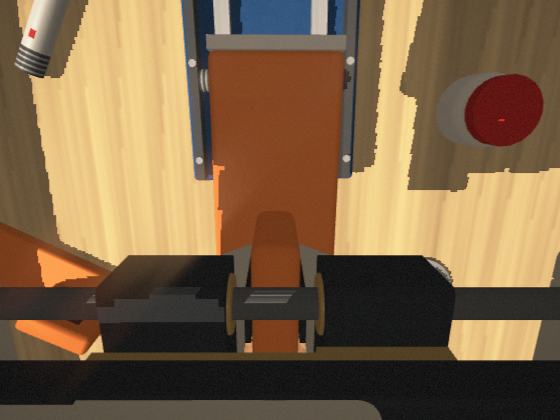

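The paddle is gripped squarely: its nose edge is at row 37, columns 207–346. Behind it, the gauge's open-end corners are at about (195,180) and (352,178), with side edges running up to (182,0) and (358,0). The axle's ends peek out at row 80.

Run:
```python
from h import *
s,c=pickle.load(open('w2.pkl','rb'));C=cam(c,s)
P=lambda q,z:cast(C,q,z)[:,:2].round(4).tolist()
print('nose top',P([(207,37.5),(346,37.5)],s['tool_pos'][2]-.020+.014))
for z in(.025,.045):print('gauge',z,P([(195,180),(352,178),(182,0),(358,0)],z))
im=c['frame'];g=cv2.cvtColor(im,cv2.COLOR_BGR2GRAY).astype(int)
for v in(10,25,100,130,150,165):
    print(v,[(u,g[v,u+2]-g[v,u-2]) for u in list(range(175,225))+list(range(330,365)) if abs(g[v,u+2]-g[v,u-2])>35])
print([ (v,g[v+2,195:200].mean()-g[v-2,195:200].mean()) for v in range(170,186)])
# axle ends visible
print('axle',P([(201,80),(349,77)],.047))
```

```text
nose top [[0.5353, 0.0718], [0.5946, 0.0717]]
gauge 0.025 [[0.4784, -0.0316], [0.6468, -0.0295], [0.477, 0.1405], [0.6425, 0.1403]]
gauge 0.045 [[0.483, -0.0276], [0.6424, -0.0257], [0.4816, 0.1353], [0.6383, 0.1351]]
10 [(179, np.int64(-50)), (180, np.int64(-114)), (181, np.int64(-125)), (182, np.int64(-122)), (183, np.int64(-74)), (192, np.int64(-55)), (193, np.int64(-57)), (194, np.int64(-53)), (211, np.int64(91)), (212, np.int64(143)), (213, np.int64(153)), (214, np.int64(153)), (215, np.int64(62)), (335, np.int64(45)), (336, np.int64(40)), (337, np.int64(40)), (355, np.int64(-45)), (356, np.int64(-50)), (359, np.int64(54)), (360, np.int64(56)), (361, np.int64(43))]
25 [(180, np.int64(-37)), (181, np.int64(-100)), (182, np.int64(-124)), (183, np.int64(-121)), (184, np.int64(-88)), (193, np.int64(-56)), (194, np.int64(-55)), (195, np.int64(-53)), (212, np.int64(95)), (213, np.int64(146)), (214, np.int64(151)), (215, np.int64(151)), (216, np.int64(59)), (334, np.int64(41)), (335, np.int64(43)), (336, np.int64(44)), (354, np.int64(-36)), (355, np.int64(-51)), (356, np.int64(-40)), (
[... 1209 characters left out ...]
np.int64(-40)), (348, np.int64(-43)), (349, np.int64(-53)), (352, np.int64(53)), (353, np.int64(59))]
[(170, np.float64(2.799999999999997)), (171, np.float64(3.200000000000003)), (172, np.float64(1.0)), (173, np.float64(4.799999999999997)), (174, np.float64(5.0)), (175, np.float64(5.799999999999997)), (176, np.float64(13.799999999999997)), (177, np.float64(24.60000000000001)), (178, np.float64(79.8)), (179, np.float64(91.80000000000001)), (180, np.float64(84.6)), (181, np.float64(71.39999999999998)), (182, np.float64(16.599999999999994)), (183, np.float64(3.4000000000000057)), (184, np.float64(4.200000000000017)), (185, np.float64(3.6000000000000227))]
axle [[0.495, 0.068], [0.6335, 0.0705]]
```

Run:
```python
from h import *
s,c=pickle.load(open('w2.pkl','rb'));C=cam(c,s)
L=cast(C,[(181.3,10),(182.5,25),(188,100),(190.8,130),(192.4,150),(193.6,165)],.025)
R=cast(C,[(360,10),(359.2,25),(355.5,100),(354.2,130),(353.5,150),(352.5,165)],.025)
iL=cast(C,[(193,10),(194,25),(199,100),(201,130),(202.5,150)],.045)
iR=cast(C,[(355.5,10),(355,25),(351.5,100),(350.5,130),(349.5,150)],.025)
for q in(L,R,iL,iR):
    p=np.polyfit(q[:,1],q[:,0],1);print(p, 'x at y=.124:',np.polyval(p,.124),'at 0:',np.polyval(p,0))
```

```text
[-0.01485611  0.47758435] x at y=.124: 0.475742191267806 at 0: 0.47758434843977504
[-0.01204932  0.6464216 ] x at y=.124: 0.6449274822814223 at 0: 0.6464215979136794
[-0.01070354  0.49226106] x at y=.124: 0.4909338172463877 at 0: 0.49226105585819085
[-0.0134843   0.64246276] x at y=.124: 0.6407907090710411 at 0: 0.6424627627865944
```

>>> apply_moves(rows=[{"xyz": [-20,0,0],"turn": -0.013},{"xyz": [-33,-1,0],"turn": 0},{"xyz": [0,0,15],"turn": 0},{"xyz": [0,0,30],"turn": 0},{"xyz": [0,0,35],"turn": 0},{"xyz": [0,0,35],"turn": 0},{"xyz": [0,0,25],"turn": 0},{"xyz": [0,0,15],"turn": 0},{"xyz": [0,0,10],"turn": 0},{"xyz": [0,0,0],"turn": 0}], newtons=55, gripper=0.1)

```text
time: 8.12
tool_pos: [0.5636, -0.0835, 0.0745]
tool_rot: [-3.141, -0.0, 1.584]
contact_force: [0.4, 0.4, -0.5]
opening: 0.0177
```

Run:
```python
from look import *
s,c=look('w3');print(s['time'],s['tool_pos'].round(4),s['tool_rot'].round(4),s['contact_force'].round(2),s['opening'])
d=robot.read_camera('side')['frame'];d2=robot.read_camera('scene')['frame']
a=c['frame'];b=cv2.resize(d[170:300,200:360],None,fx=2.4,fy=2.4,interpolation=2);e=cv2.resize(d2[160:290,220:380],None,fx=2.4,fy=2.4,interpolation=2)
o=np.zeros((420+312-160,768,3),np.uint8);o[:260,:560]=a[:260];o[260:572,:384]=b;o[260:572,384:768]=e
cv2.imwrite('pics/w3m.png',o)
```

```text
8.125 [ 0.5636 -0.0835  0.0745] [-3.1412e+00 -1.0000e-04  1.5837e+00] [ 0.42  0.38 -0.5 ] 0.01770838865822717
```

View pics/w3m.png

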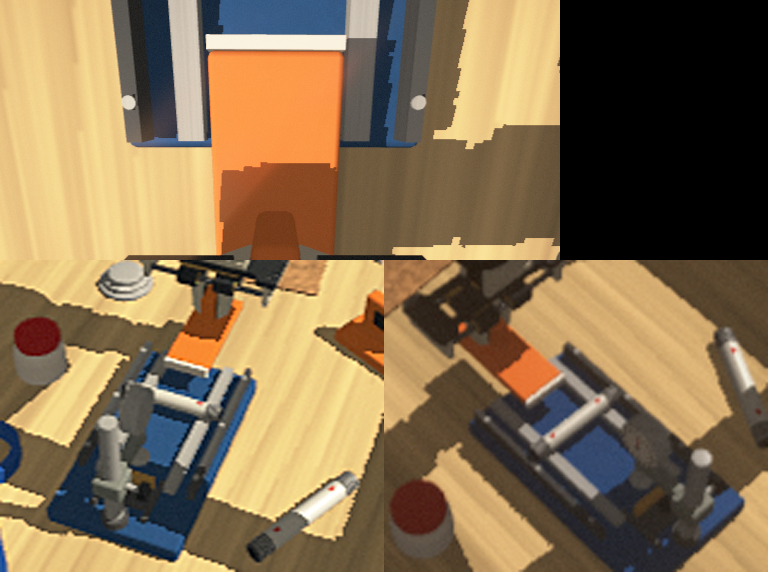

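The paddle sits centred between the rails, with the nose at columns 207–346 and the rails at 177–211 and 346–380. The axle lies square ahead. I'll lower the last 15 mm and advance.

>>> apply_moves(rows=[{"xyz": [0,0,8],"turn": 0},{"xyz": [0,0,7],"turn": 0},{"xyz": [8,0,0],"turn": 0},{"xyz": [9,0,0],"turn": 0},{"xyz": [7,0,0],"turn": 0},{"xyz": [4,0,0],"turn": 0},{"xyz": [2,0,0],"turn": 0},{"xyz": [2,0,0],"turn": 0},{"xyz": [2,0,0],"turn": 0},{"xyz": [2,0,0],"turn": 0}])

```text
time: 9.52
tool_pos: [0.5632, -0.0476, 0.0597]
tool_rot: [-3.142, 0.0, 1.584]
contact_force: [0.1, 0.0, -0.8]
opening: 0.018
```

>>> apply_moves(rows=[{"xyz": [2,0,0],"turn": 0},{"xyz": [2,0,0],"turn": 0},{"xyz": [2,0,0],"turn": 0},{"xyz": [3,0,0],"turn": 0},{"xyz": [3,0,0],"turn": 0},{"xyz": [3,0,0],"turn": 0},{"xyz": [3,0,0],"turn": 0},{"xyz": [3,0,0],"turn": 0},{"xyz": [3,0,0],"turn": 0},{"xyz": [3,0,0],"turn": 0}])

```text
time: 10.78
tool_pos: [0.5628, -0.0204, 0.0597]
tool_rot: [-3.142, 0.0, 1.584]
contact_force: [-0.1, 0.4, -1.0]
opening: 0.0178
```

Run:
```python
from look import *
s,c=look('w4');print(s['time'],s['tool_pos'].round(4),s['tool_rot'].round(4),s['contact_force'].round(2),s['opening'])
d=robot.read_camera('side')['frame'];d2=robot.read_camera('scene')['frame']
a=c['frame'];b=cv2.resize(d[170:300,200:360],None,fx=2.4,fy=2.4,interpolation=2);e=cv2.resize(d2[160:290,220:380],None,fx=2.4,fy=2.4,interpolation=2)
o=np.zeros((572,768,3),np.uint8);o[:260,:560]=a[:260];o[260:572,:384]=b;o[260:572,384:768]=e
cv2.imwrite('pics/w4m.png',o)
```

```text
10.775 [ 0.5628 -0.0204  0.0597] [-3.1416e+00  1.0000e-04  1.5838e+00] [-0.07  0.37 -1.01] 0.017797457971163545
```

View pics/w4m.png

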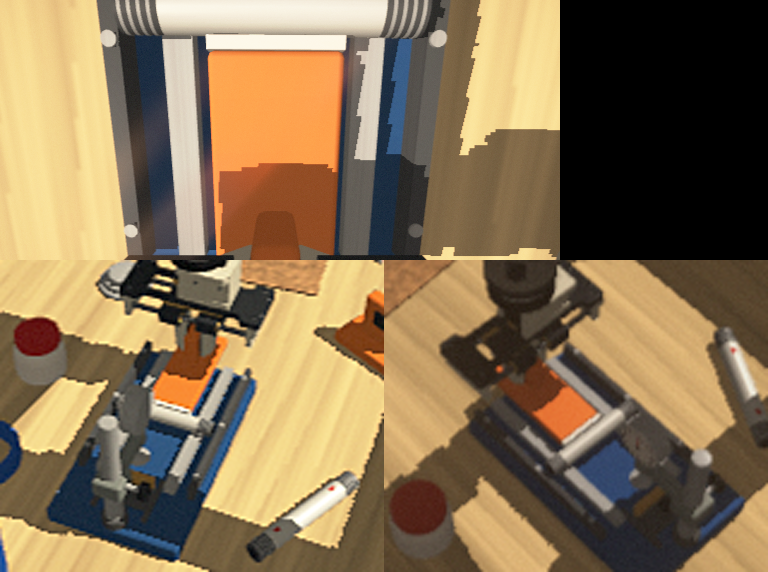

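The axle lies square on the nose; contact is at row ~35. I'll continue the push.

>>> apply_moves(rows=[{"xyz": [3,0,0],"turn": 0},{"xyz": [3,0,0],"turn": 0},{"xyz": [3,0,0],"turn": 0},{"xyz": [3,0,0],"turn": 0},{"xyz": [3,0,0],"turn": 0},{"xyz": [3,0,0],"turn": 0},{"xyz": [3,0,0],"turn": 0},{"xyz": [3,0,0],"turn": 0},{"xyz": [3,0,0],"turn": 0},{"xyz": [3,0,0],"turn": 0}])

```text
time: 12.18
tool_pos: [0.5625, 0.0096, 0.0597]
tool_rot: [3.142, 0.0, 1.584]
contact_force: [-0.6, -1.4, -1.8]
opening: 0.018
```

>>> apply_moves(rows=[{"xyz": [3,0,0],"turn": 0},{"xyz": [3,0,0],"turn": 0},{"xyz": [3,0,0],"turn": 0},{"xyz": [3,0,0],"turn": 0},{"xyz": [3,0,0],"turn": 0},{"xyz": [3,0,0],"turn": 0},{"xyz": [3,0,0],"turn": 0},{"xyz": [3,0,0],"turn": 0},{"xyz": [2,0,0],"turn": 0},{"xyz": [2,0,0],"turn": 0}])

```text
time: 13.42
tool_pos: [0.5621, 0.0376, 0.0597]
tool_rot: [3.142, 0.0, 1.584]
contact_force: [-0.8, 0.0, -1.5]
opening: 0.0177
```

>>> apply_moves(rows=[{"xyz": [1.5,0,0],"turn": 0},{"xyz": [1.5,0,0],"turn": 0},{"xyz": [1,0,0],"turn": 0},{"xyz": [1,0,0],"turn": 0},{"xyz": [1,0,0],"turn": 0},{"xyz": [1,0,0],"turn": 0}])

```text
time: 14.18
tool_pos: [0.562, 0.0445, 0.0597]
tool_rot: [3.142, 0.0, 1.584]
contact_force: [-0.1, 0.4, -0.5]
opening: 0.0177
```

>>> apply_moves(rows=[{"xyz": [1,0,0],"turn": 0},{"xyz": [1,0,0],"turn": 0},{"xyz": [1,0,0],"turn": 0},{"xyz": [1,0,0],"turn": 0},{"xyz": [1,0,0],"turn": 0}])

```text
time: 14.8
tool_pos: [0.5621, 0.0492, 0.0598]
tool_rot: [3.141, 0.0, 1.584]
contact_force: [0.2, -1.5, -0.4]
opening: 0.0182
```

>>> apply_moves(rows=[{"xyz": [1,0,0],"turn": 0},{"xyz": [1,0,0],"turn": 0},{"xyz": [1,0,0],"turn": 0},{"xyz": [1,0,0],"turn": 0},{"xyz": [1,0,0],"turn": 0}])

```text
time: 15.42
tool_pos: [0.5618, 0.0546, 0.0596]
tool_rot: [-3.141, -0.0, 1.584]
contact_force: [-0.5, -0.8, -1.2]
opening: 0.0177
```

>>> apply_moves(rows=[{"xyz": [0.5,0,0],"turn": 0},{"xyz": [0.5,0,0],"turn": 0},{"xyz": [0.5,0,0],"turn": 0},{"xyz": [0,0,0],"turn": 0}])

```text
time: 15.92
tool_pos: [0.5618, 0.056, 0.0597]
tool_rot: [3.142, -0.0, 1.584]
contact_force: [-0.2, -0.3, -0.8]
opening: 0.0179
```

Run:
```python
from look import *
s,c=look('w5');print(s['time'],s['tool_pos'].round(4),s['contact_force'].round(2))
d=robot.read_camera('side')['frame'];d2=robot.read_camera('scene')['frame']
a=c['frame'];b=cv2.resize(d[195:275,220:320],None,fx=3.8,fy=3.8,interpolation=2);e=cv2.resize(d2[190:270,270:370],None,fx=3.8,fy=3.8,interpolation=2)
o=np.zeros((564,760,3),np.uint8);o[:260,:560]=a[:260];o[260:564,:380]=b;o[260:564,380:760]=e
cv2.imwrite('pics/w5m.png',o)
```

```text
15.925 [0.5618 0.056  0.0597] [-0.21 -0.3  -0.79]
```

View pics/w5m.png

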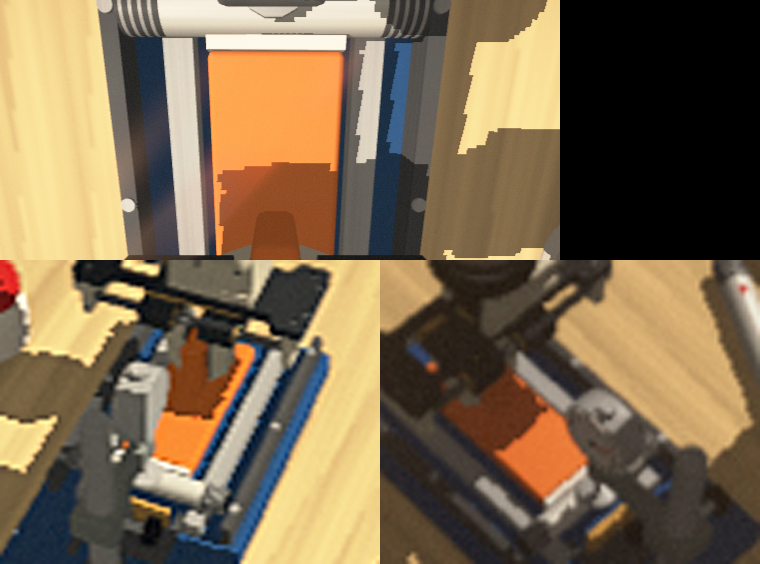

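The axle stays square on the nose and is going under the foot (wrist view, row ~5); the brass stop is just ahead. Now small steps by feel.

>>> apply_moves(rows=[{"xyz": [0.5,0,0],"turn": 0},{"xyz": [0.5,0,0],"turn": 0},{"xyz": [0.5,0,0],"turn": 0},{"xyz": [0,0,0],"turn": 0}])

```text
time: 16.58
tool_pos: [0.5618, 0.0575, 0.0597]
tool_rot: [3.142, 0.0, 1.584]
contact_force: [0.2, -0.5, -1.1]
opening: 0.0182
```

>>> apply_moves(rows=[{"xyz": [0.4,0,0],"turn": 0},{"xyz": [0.4,0,0],"turn": 0},{"xyz": [0.4,0,0],"turn": 0},{"xyz": [0,0,0],"turn": 0}])

```text
time: 17.08
tool_pos: [0.5618, 0.0587, 0.0597]
tool_rot: [3.142, 0.0, 1.584]
contact_force: [0.0, -0.5, -0.4]
opening: 0.0178
```

>>> apply_moves(rows=[{"xyz": [0.4,0,0],"turn": 0},{"xyz": [0.4,0,0],"turn": 0},{"xyz": [0.4,0,0],"turn": 0},{"xyz": [0,0,0],"turn": 0}])

```text
time: 17.58
tool_pos: [0.5618, 0.0599, 0.0597]
tool_rot: [3.142, 0.0, 1.584]
contact_force: [-0.5, -0.5, -0.8]
opening: 0.0176
```

>>> apply_moves(rows=[{"xyz": [0.4,0,0],"turn": 0},{"xyz": [0.4,0,0],"turn": 0},{"xyz": [0.4,0,0],"turn": 0},{"xyz": [0,0,0],"turn": 0}])

```text
time: 18.08
tool_pos: [0.5618, 0.0611, 0.0597]
tool_rot: [-3.142, 0.0, 1.584]
contact_force: [0.2, -1.0, -0.2]
opening: 0.018
```

>>> apply_moves(rows=[{"xyz": [0.4,0,0],"turn": 0},{"xyz": [0.4,0,0],"turn": 0},{"xyz": [0.4,0,0],"turn": 0},{"xyz": [0,0,0],"turn": 0}])

```text
time: 18.58
tool_pos: [0.5617, 0.0623, 0.0597]
tool_rot: [-3.142, 0.0, 1.584]
contact_force: [0.3, -0.9, 0.1]
opening: 0.0179
```

>>> apply_moves(rows=[{"xyz": [0.4,0,0],"turn": 0},{"xyz": [0.4,0,0],"turn": 0},{"xyz": [0.4,0,0],"turn": 0},{"xyz": [0,0,0],"turn": 0}])

```text
time: 19.08
tool_pos: [0.5618, 0.0635, 0.0597]
tool_rot: [3.142, 0.0, 1.584]
contact_force: [0.1, -0.2, -0.4]
opening: 0.0177
```

>>> apply_moves(rows=[{"xyz": [0.4,0,0],"turn": 0},{"xyz": [0.4,0,0],"turn": 0},{"xyz": [0.4,0,0],"turn": 0},{"xyz": [0,0,0],"turn": 0}])

```text
time: 19.58
tool_pos: [0.5617, 0.0647, 0.0597]
tool_rot: [-3.142, 0.0, 1.584]
contact_force: [-0.6, -1.5, -1.2]
opening: 0.0175
```

>>> apply_moves(rows=[{"xyz": [0.4,0,0],"turn": 0},{"xyz": [0.4,0,0],"turn": 0},{"xyz": [0.4,0,0],"turn": 0},{"xyz": [0,0,0],"turn": 0}])

```text
time: 20.08
tool_pos: [0.5617, 0.0659, 0.0597]
tool_rot: [3.142, 0.0, 1.584]
contact_force: [-0.2, -0.3, -0.3]
opening: 0.018
```

>>> apply_moves(rows=[{"xyz": [0.4,0,0],"turn": 0},{"xyz": [0.4,0,0],"turn": 0},{"xyz": [0.4,0,0],"turn": 0},{"xyz": [0,0,0],"turn": 0}])

```text
time: 20.58
tool_pos: [0.5617, 0.0671, 0.0597]
tool_rot: [3.142, 0.0, 1.584]
contact_force: [-0.7, -0.7, -1.4]
opening: 0.0177
```

>>> apply_moves(rows=[{"xyz": [0.4,0,0],"turn": 0},{"xyz": [0.4,0,0],"turn": 0},{"xyz": [0.4,0,0],"turn": 0},{"xyz": [0,0,0],"turn": 0}])

```text
time: 21.08
tool_pos: [0.5617, 0.0683, 0.0597]
tool_rot: [3.142, 0.0, 1.584]
contact_force: [-0.3, -0.8, -0.2]
opening: 0.0177
```

>>> apply_moves(rows=[{"xyz": [0.4,0,0],"turn": 0},{"xyz": [0.4,0,0],"turn": 0},{"xyz": [0.4,0,0],"turn": 0},{"xyz": [0,0,0],"turn": 0}])

```text
time: 21.58
tool_pos: [0.5617, 0.0695, 0.0597]
tool_rot: [3.142, 0.0, 1.584]
contact_force: [-0.9, -0.3, -0.6]
opening: 0.0177
```

>>> apply_moves(rows=[{"xyz": [0.4,0,0],"turn": 0},{"xyz": [0.4,0,0],"turn": 0},{"xyz": [0.4,0,0],"turn": 0},{"xyz": [0,0,0],"turn": 0}])

```text
time: 22.08
tool_pos: [0.5618, 0.0698, 0.0598]
tool_rot: [3.141, 0.001, 1.584]
contact_force: [-0.2, -5.3, -0.5]
opening: 0.0181
```

Stop felt: 5.3 N, with the TCP held back about 0.9 mm. I'll hold there.

>>> apply_moves(rows=[{"xyz": [0,0,0],"turn": 0},{"xyz": [0,0,0],"turn": 0},{"xyz": [0,0,0],"turn": 0}])

```text
time: 22.45
tool_pos: [0.5618, 0.0698, 0.0598]
tool_rot: [3.141, 0.001, 1.584]
contact_force: [1.0, -6.1, -0.4]
opening: 0.0179
```

>>> apply_moves(rows=[{"xyz": [0,0,0],"turn": 0},{"xyz": [0,0,0],"turn": 0},{"xyz": [0,0,0],"turn": 0},{"xyz": [0,0,0],"turn": 0},{"xyz": [0,0,0],"turn": 0},{"xyz": [0,0,0],"turn": 0}])

```text
time: 23.2
tool_pos: [0.5618, 0.0698, 0.0599]
tool_rot: [3.141, 0.001, 1.584]
contact_force: [-0.2, -5.8, 1.1]
opening: 0.0179
```

Run:
```python
from look import *
s,c=look('w6');print(s['time'],s['tool_pos'].round(4),s['contact_force'].round(2),s['tool_rot'])
d=robot.read_camera('side')['frame'];d2=robot.read_camera('scene')['frame']
a=c['frame'];b=cv2.resize(d[195:275,220:320],None,fx=3.8,fy=3.8,interpolation=2);e=cv2.resize(d2[190:270,270:370],None,fx=3.8,fy=3.8,interpolation=2)
o=np.zeros((564,760,3),np.uint8);o[:260,:560]=a[:260];o[260:564,:380]=b;o[260:564,380:760]=e
cv2.imwrite('pics/w6m.png',o)
```

```text
23.2 [0.5618 0.0698 0.0599] [-0.19 -5.82  1.07] [3.14125454e+00 1.22580995e-03 1.58397944e+00]
```

View pics/w6m.png

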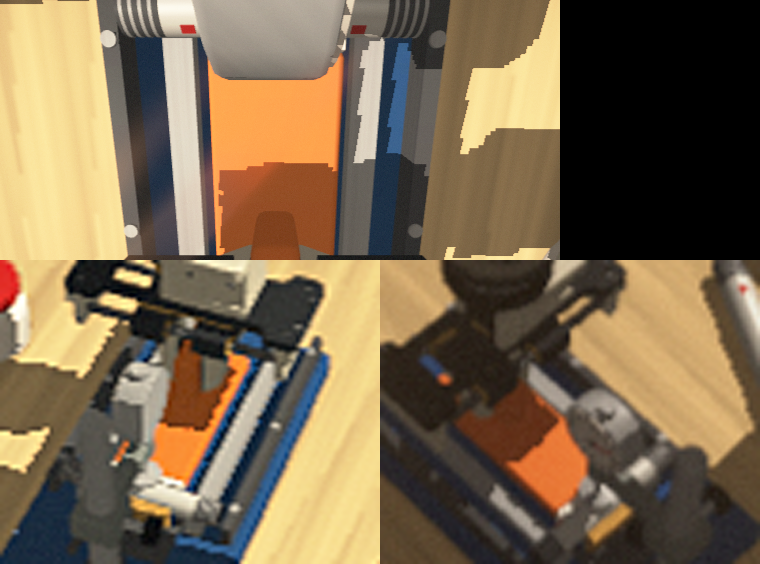

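The axle sits square at the stop under the dial, with the brass plate right behind it in both side crops. The press has held 5.3–6.1 N for over 1.1 s. Now a gentle withdrawal.

>>> apply_moves(rows=[{"xyz": [-0.5,0,0],"turn": 0},{"xyz": [-0.7,0,0],"turn": 0},{"xyz": [-1,0,0],"turn": 0},{"xyz": [-3,0,0],"turn": 0},{"xyz": [-8,0,0],"turn": 0},{"xyz": [-15,0,0],"turn": 0},{"xyz": [-25,0,0],"turn": 0},{"xyz": [-30,0,0],"turn": 0},{"xyz": [-30,0,0],"turn": 0},{"xyz": [-25,0,0],"turn": 0}])

```text
time: 24.6
tool_pos: [0.5633, -0.0698, 0.0597]
tool_rot: [3.141, 0.0, 1.583]
contact_force: [-0.5, -0.1, -0.6]
opening: 0.0177
```

>>> apply_moves(rows=[{"xyz": [-17,0,0],"turn": 0},{"xyz": [0,0,-15],"turn": 0},{"xyz": [0,0,-35],"turn": 0},{"xyz": [0,0,-35],"turn": 0},{"xyz": [0,0,-15],"turn": 0},{"xyz": [-15,0,0],"turn": 0},{"xyz": [-35,-2,0],"turn": 0},{"xyz": [-50,-3,0],"turn": 0},{"xyz": [-50,-3,0],"turn": 0},{"xyz": [-50,-3,0],"turn": 0}])

```text
time: 25.85
tool_pos: [0.5541, -0.2865, 0.1577]
tool_rot: [-3.139, -0.002, 1.584]
contact_force: [0.7, -0.2, -0.7]
opening: 0.0177
```

>>> apply_moves(rows=[{"xyz": [-50,-3,0],"turn": 0},{"xyz": [-35,-1,0],"turn": 0},{"xyz": [-17,-1,0],"turn": 0},{"xyz": [0,0,0],"turn": -0.085},{"xyz": [0,0,0],"turn": 0},{"xyz": [0,0,0],"turn": 0}])

```text
time: 26.6
tool_pos: [0.5516, -0.386, 0.1593]
tool_rot: [-3.141, -0.001, 1.668]
contact_force: [-0.5, -0.1, -1.1]
opening: 0.0178
```

Run:
```python
from look import *
s,c=look('w7');C=cam(c,s);print(s['time'],s['tool_pos'].round(4),s['tool_rot'].round(4),s['contact_force'].round(2))
print('mat pred px',proj(C,[(.459,-.256,.004),(.616,-.24,.004),(.6395,-.478,.004)]).round(1).tolist())
d=robot.read_camera('side')['frame'];d2=robot.read_camera('scene')['frame']
a=c['frame'];b=cv2.resize(d[195:275,220:320],None,fx=3.8,fy=3.8,interpolation=2);e=cv2.resize(d2[190:270,270:370],None,fx=3.8,fy=3.8,interpolation=2)
o=np.zeros((564,760,3),np.uint8);o[:260,:560]=a[:260];o[260:564,:380]=b;o[260:564,380:760]=e
cv2.imwrite('pics/w7m.png',o)
```

```text
26.6 [ 0.5516 -0.386   0.1593] [-3.1410e+00 -7.0000e-04  1.6681e+00] [-0.5  -0.14 -1.08]
mat pred px [[176.4, 25.9], [372.2, 25.1], [354.2, 291.7]]
```

View pics/w7m.png

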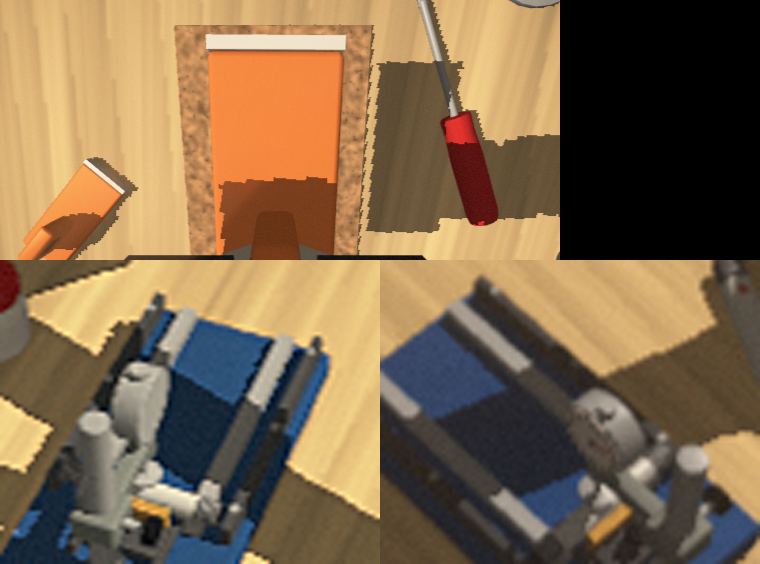

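The axle stayed under the dial against the brass, and the paddle is aligned and centred over the mat. I'll lower it.

>>> apply_moves(rows=[{"xyz": [0,0,15],"turn": 0},{"xyz": [0,0,30],"turn": 0},{"xyz": [0,0,35],"turn": 0},{"xyz": [0,0,28],"turn": 0},{"xyz": [0,0,14],"turn": 0},{"xyz": [0,0,6],"turn": 0},{"xyz": [0,0,3],"turn": 0},{"xyz": [0,0,2],"turn": 0},{"xyz": [0,0,1],"turn": 0},{"xyz": [0,0,0],"turn": 0}])

```text
time: 28.0
tool_pos: [0.5517, -0.3869, 0.0261]
tool_rot: [3.141, 0.001, 1.669]
contact_force: [-0.3, 0.7, -1.0]
opening: 0.0178
```

>>> apply_moves(rows=[{"xyz": [0,0,0.7],"turn": 0},{"xyz": [0,0,0.7],"turn": 0},{"xyz": [0,0,0.3],"turn": 0},{"xyz": [0,0,0],"turn": 0}])

```text
time: 28.5
tool_pos: [0.5517, -0.3868, 0.0247]
tool_rot: [3.141, 0.0, 1.669]
contact_force: [-1.9, 1.2, 5.8]
opening: 0.0179
```

>>> apply_moves(rows=[{"xyz": [0,0,0],"turn": 0},{"xyz": [0,0,0],"turn": 0},{"xyz": [0,0,0],"turn": 0},{"xyz": [0,0,0],"turn": 0},{"xyz": [0,0,0],"turn": 0},{"xyz": [0,0,0],"turn": 0}], gripper=0.7)

```text
time: 29.25
tool_pos: [0.5516, -0.3867, 0.024]
tool_rot: [-3.142, 0.0, 1.669]
contact_force: [0.9, -0.1, 0.3]
opening: 0.064
```

>>> apply_moves(rows=[{"xyz": [0,0,-3],"turn": 0},{"xyz": [0,0,-10],"turn": 0},{"xyz": [0,0,-30],"turn": 0},{"xyz": [0,0,-40],"turn": 0},{"xyz": [0,0,-40],"turn": 0},{"xyz": [0,0,-40],"turn": 0},{"xyz": [0,0,-25],"turn": 0},{"xyz": [0,0,-10],"turn": 0},{"xyz": [0,0,0],"turn": 0},{"xyz": [0,0,0],"turn": 0}])

```text
time: 30.5
tool_pos: [0.5511, -0.3864, 0.2205]
tool_rot: [-3.14, -0.002, 1.669]
contact_force: [-0.0, -0.2, -0.5]
opening: 0.0644
```

Run:
```python
from look import *
s,c=look('w8');C=cam(c,s);print(s['time'],s['tool_pos'].round(4),s['opening'],s['contact_force'].round(2))
h=cv2.cvtColor(c['frame'],cv2.COLOR_BGR2HSV);m=cv2.inRange(h,(5,190,60),(14,255,255))
for k in cv2.findContours(m,0,2)[0]:
    if cv2.contourArea(k)<500:continue
    r=cv2.boxPoints(cv2.minAreaRect(k));q=cast(C,r,.018);print(q[:,:2].round(3).tolist(),q.mean(0).round(4))
d=robot.read_camera('side')['frame'];d2=robot.read_camera('scene')['frame']
a=c['frame'];b=cv2.resize(d[195:275,220:320],None,fx=3.8,fy=3.8,interpolation=2);e=cv2.resize(d2[190:270,270:370],None,fx=3.8,fy=3.8,interpolation=2)
o=np.zeros((564,760,3),np.uint8);o[:260,:560]=a[:260];o[260:564,:380]=b;o[260:564,380:760]=e
cv2.imwrite('pics/w8m.png',o)
```

```text
30.5 [ 0.5511 -0.3864  0.2205] 0.06435608354498827 [-0.01 -0.21 -0.53]
[[0.346, -0.464], [0.404, -0.388], [0.418, -0.399], [0.359, -0.475]] [ 0.3816 -0.4314  0.018 ]
[[0.513, -0.292], [0.571, -0.287], [0.588, -0.427], [0.524, -0.433]] [ 0.5494 -0.3598  0.018 ]
```

View pics/w8m.png

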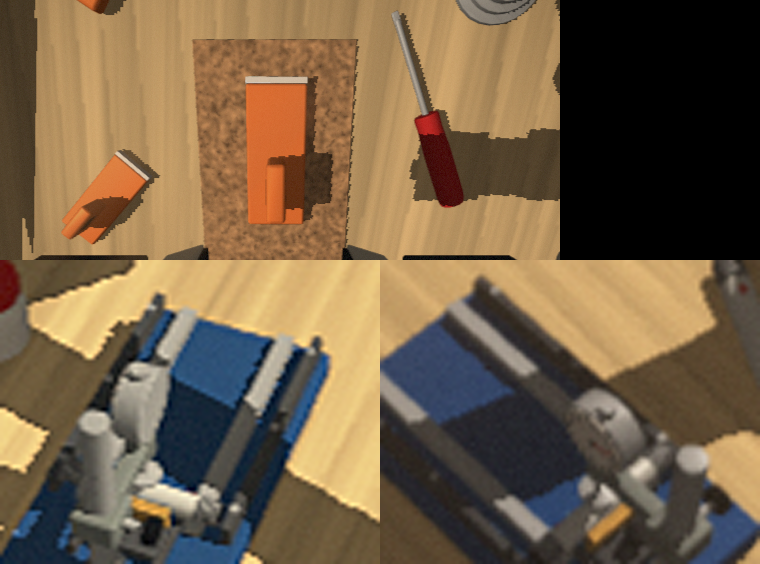

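The paddle lies flat and centred on the mat, and the axle is still under the dial at the stop. The gripper is clear of everything, so I'll hand in.

```bash
python3 -c "
from cell import robot
print(robot.hand_in())"
```

```text
the job is handed in; nothing more can be done
None
```

I handed the job in at about 30.5 s of the 59 s allowed; no verdict is reported.

- **Push:** I gripped the middle-sized paddle, the one on the mat, by its fin and rolled the smaller axle in under the dial's foot. The stop was felt with the tool at y ≈ 0.070 m, which puts its face at about x = +75 mm in the gauge's frame, inside the stated range.
- **Press:** Readings were 5.3 to 6.1 N over about 1.1 s, and the tool did not creep, so there was no sign of the clamp slipping.
- **Withdrawal:** I drew the paddle straight back, and two later sets of pictures showed the axle unmoved, under the dial and against the brass.
- **Paddle:** It lies flat and aligned with the mat. The orange part of its sole centres at (0.549, -0.360) m, against a mat centre of about (0.549, -0.367) m. It touched down with a reading of about 6 N.

The bystanders seen in the last views looked undisturbed, though I did not measure them. The dial's lift was not read directly, only judged from the axle's position under the foot. I viewed 11 pictures, one over the budget of 10. None of my checks failed or disagreed.

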